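# Park the spare solder reel behind its anti-roll-back dog

## Robot

A 6-joint arm with a two-finger parallel gripper is mounted at the origin on a cart in front of the work surface, level with it; the furniture and walls round the work are solid. World frame = base frame: x ahead of the robot, y to its left, z up, the work surface at z = 0. Lengths are in m, angles in degrees, forces in N, time in s.
With the tool pointing down it reaches from about 0.275 to 0.725 m from the base axis. Payload 15.9 kg.
Tool frame: the origin (TCP) lies between the finger pads; the fingertips stand 14 mm ahead of it and the grasp point (between the pads) lies 5 mm behind it; z points along the fingers, y is the line along which they close (so a half turn about z gives the same grasp; the last joint's range is limited). The gripper opens to 85 mm and grips with 20 to 120 N. Pads are 22 mm wide; open, the fingers measure 114 mm over their backs; the gripper's body (76 mm by 85 mm) begins 54 mm behind the grasp point. The pads swing forward as they close: fully open they stand 13 mm farther back than shut.
Start: joints at [70.015, 12.198, -1.971, 75.831, 0, 90], TCP at [0.171, 0.47, 0.245] pointing down, gripper open.
Joint ranges: [-170.91, 170.91], [-42.67, 98.43], [-65.05, 77.54], [-120.47, 116.71], [-90, 82.35], [-180, 180]. Speed limits (degrees/s): [108.29, 108.29, 136.94, 147.25, 180, 180].

## Interface

Orientations are given as a 3x3 rotation matrix whose columns are the frame's x, y, z axes.
In Python, from cell import readout, vision, workorder gives the robot as it stands.
- The arm moves only by the shell command python3 -m creep 'ROWS' [OPENING] [FORCE]. ROWS is JSON, a list of rows, each a list of 6 numbers: the shift along the tool's x, y, z as a fraction of full scale, then the turn, a rotation vector about the tool's x, y, z as a fraction of full scale. In form: [[tx, ty, tz, wx, wy, wz], ...]. A call has 1 to 8 rows; each row shifts and turns the commanded pose from where the row before left it, along the tool's axes as they then stand; what a row does not reach is not made up. Full scale, the value 1, is 2 cm for a shift and pi/2 rad for a turn. A row lasts 1/12 s, in which the tool goes at most 41.7 mm and 7.16 degrees, less where a joint would pass 70% of its speed; a pose out of reach is approached as far as the arm can. A call with a number of a shift or a turn outside -1 to 1 is refused whole. A call with a gripper value outside its range is refused whole. OPENING is the gripper command: -1 is shut, 1 is fully open, values between are in proportion, set as the call begins (- or left out, the last holds). The fingers move at their own pace and stop on an object; FORCE is the grip in N (left out, the last holds). Time passes only in rows, so rows that do not move let the fingers close. It gives the time, the measured TCP pose, the force, the opening and the grip force at its end, in the units of the state.
- readout.read_state(): the state, without advancing time (a new reading comes with each control period).
- vision.capture(name): name is "scene" or "top" or "wrist"; returns a dict with "color" (400x640x3 uint8, red, green, blue), "camera_matrix" (3x3 intrinsics, pixels), "dist_coeffs" ([k1, k2, p1, p2, k3] as OpenCV has them; the pictures are not rectified), "origin" and "rotation" of the camera in the world; the wrist camera has in their place "T_tool_cam" (4x4, takes a point from camera to tool coordinates, whose origin is the TCP and whose axes are the flange's). Camera axes: x right, y down, z forward; pixel columns grow to the right and rows downward; lengths in m; the calibration is good to about 2 mm. A picture is of the moment at which its call begins: read the wrist's pose just before it. There is no depth.
- workorder.job_done(): hands the job in; it is judged then, once.
The state is a dict: "t": time; "joints": joint angles; "dq": joint speeds; "joint_torque": joint torques, N m; "eef_pos": TCP position; "eef_rot": TCP orientation; "contact_force": force on the tool from outside, world axes, zero at the start; "torque": the same for the moment, N m; "gripper_width": opening from 0.0 (shut) to 1.0 (fully open); "grasp_force": force on a finger pad.
Only numpy, scipy, OpenCV 4.12 (cv2) and the standard library are available. Lean on these libraries where they do the work, as an engineer would, in place of code of your own. Each camera call takes 0.05 s, during which the arm holds its last target. There are 200 camera calls.

## Task

The spare reel of solder wire, the one with blue flanges, lies at the low mouth of its sloping gutter in the reel rack. With the fingertips alone, neither pinching nor lifting it, gently push it up the gutter over the yellow spring dog until it touches the black stop, then draw back so that the dog stands up behind it and the reel stays there, at rest. Leave the orange reel at its mouth, where it is in use, and disturb nothing else on the bench.

Things in the scene. Friction and masses are not known exactly. Their poses are not given: they have to be found in the camera images.
- reel_blue: the spare reel of solder wire, blue flanges: a spool 54 mm in diameter and 48 mm wide, 0.15 to 0.38 kg, on its rims so that it rolls along its gutter; origin at its centre; its y axis is the spool axle, across the gutter (x and z turn as it rolls)
- reel_orange: the reel in use, orange flanges, same size; origin at its centre
- reel_rack: grey fixed rack with two gutters. Origin at bench height on its middle line, 115 mm from the mouth end and 85 mm from the stop end of its base (136 mm wide); x points up the gutters (level), y to the left gutter. Gutter centre lines y = +33 and -33 mm; floor z = 36 mm + 0.158 x (9 degrees); side walls 12 mm high, 51 mm apart; lip 9 mm high at the mouth, x = -104 mm; back plate 40 mm high at x = 69 mm
- seat_left (a point): reel centre when a reel in the left (+y) gutter touches its stop: rack x = 33.8, y = 33, z = 68.7 mm
- seat_right (a point): the same for the right (-y) gutter: rack y = -33 mm
- stop_left: black rubber strip across the upper end of the left gutter, 46 mm wide, face towards the mouth: the stop. Its origin is the rack's origin
- stop_right: the same in the right gutter. Its origin is the rack's origin
- dog_left (a joint): yellow anti-roll-back dog of the left gutter: a plate across the gutter, 9 mm high above the floor, on a pin at rack x = 12 mm. 0 = standing up (light spring, cannot lean towards the mouth), 1.57 = folded flat towards the stop. A reel pushed up the slope folds it with 1 to 3 N; it springs up behind the reel once its centre is within about 3 mm of the seat point, and the reel then leans on it, its centre 5 mm nearer the mouth than the seat point
- dog_right (a joint): the same dog in the right gutter
- side_cutter: side cutters with blue handles, lying on the bench, 126 mm long; a bystander
- flux_jar: white screw-lid jar, 46 mm wide, 36 mm high; a bystander
- ipa_bottle: solvent bottle with a pump cap, 52 mm wide, 112 mm high; a bystander
- tweezers: steel tweezers lying on the bench, 121 mm long; a bystander

How it is judged:
By the outcome, as a careful person would: the job done as asked, in the order asked, and still so for the second after the job is handed in, with the robot touching nothing.
It also fails if it takes over 32 s, if anything falls off the work surface, if the arm or the gripper's body presses on something with over 40 N, if the wrist force passes 120 N, or if a joint passes its speed limit or range.

## Working session

There is one attempt and no reset: what is moved stays moved. The work goes in short steps, Python scripts to look and compute and a shell command to move; the robot and the scene stay as the last step left them, time stands still between calls to the robot, and variables do not carry over. Pictures are saved under pics/ and viewed, at most 10 in all, crops included, and the job is handed in when it is done.

```bash
mkdir -p pics
python3 - <<'E'
from cell import readout, vision
import cv2,json
s=readout.read_state();print(s)
for n in("scene","top"):
    c=vision.capture(n);cv2.imwrite(f"pics/{n}0.png",c["color"][:,:,::-1])
    print(n,c["camera_matrix"],c["dist_coeffs"],c["origin"],c["rotation"])
E
```

```text
{'t': 0.0, 'joints': array([ 7.00151341e+01,  1.22262071e+01, -2.00911322e+00,  7.58308725e+01,
        1.92376810e-03,  9.00006981e+01]), 'dq': array([ 0.00040055,  0.09418462,  0.06529366, -0.01566956,  0.01369217,
       -0.08839552]), 'joint_torque': array([-8.09664889e-04, -6.86154413e+01,  4.87120414e+01,  1.73565379e-02,
       -1.04609371e-04,  1.80329795e-05]), 'eef_pos': array([0.17076427, 0.46958647, 0.24479786]), 'eef_rot': array([[-9.39778751e-01,  3.41783145e-01, -4.26397381e-04],
       [ 3.41783409e-01,  9.39778137e-01, -1.07423948e-03],
       [ 3.35619883e-05, -1.15528299e-03, -9.99999332e-01]]), 'contact_force': array([ 0.23261397,  0.43669478, -0.27289387]), 'torque': array([-0.02176732,  0.00621929,  0.05770779]), 'grasp_force': 0.0, 'gripper_width': 1.0011175041127387}
scene [[442.08058809   0.         316.16264254]
 [  0.         442.08058809 195.05872107]
 [  0.           0.           1.        ]] [0.01098142 0.         0.         0.         0.        ] [0.9792077  0.16134685 0.74742235] [[ 0.29958756  0.76081999 -0.57567373]
 [ 0.95406429 -0.23704795  0.18322006]
 [ 0.00293521 -0.6041202  -0.7968878 ]]
top [[426.29377594   0.         316.43685739]
 [  0.         426.29377594 198.79785747]
 [  0.           0.           1.        ]] [-0.11047685  0.          0.          0.          0.        ] [0.33580068 0.32284793 1.09815765] [[-0.02147273 -0.98573883  0.16690678]
 [-0.99967492  0.0234649   0.00997274]
 [-0.01374697 -0.16663838 -0.98592224]]
```

View pics/scene0.png

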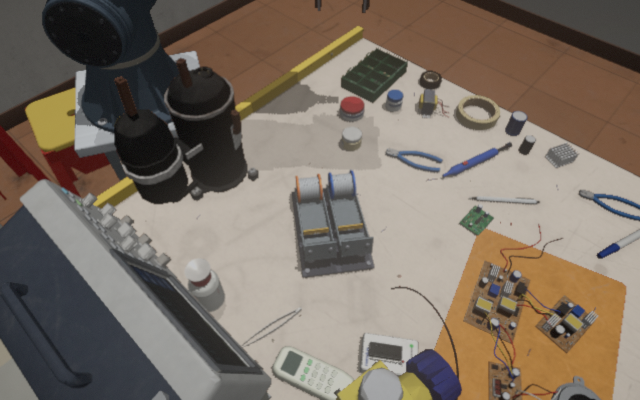

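View pics/top0.png

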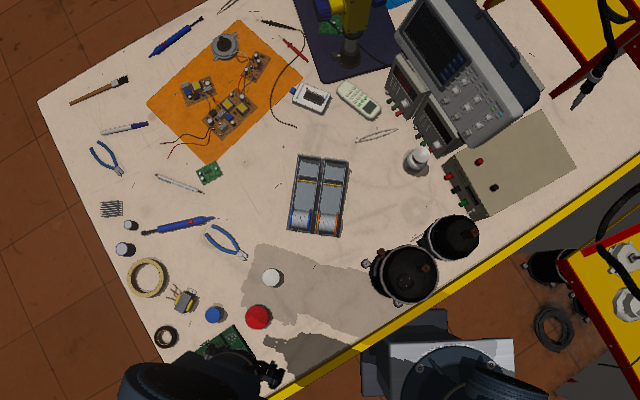

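The scene view shows the blue reel at the mouth of the left gutter (342,185), with the orange reel beside it (308,190). In the top view the blue reel is at (300,220), with the stop end at the top of the image. I'll enlarge the rack next.

Run:
```python
import cv2
a=cv2.imread("pics/top0.png")[145:245,275:365];b=cv2.imread("pics/scene0.png")[165:280,280:385]
a=cv2.resize(a,None,fx=4,fy=5.0*0+4,interpolation=2);b=cv2.resize(b,(105*4,460),interpolation=2)
import numpy as np
o=np.zeros((460,780,3),np.uint8);o[:400,:360]=a;o[:460,360:780]=b;cv2.imwrite("pics/crop0.png",o)
```

```text
(no output)
```

View pics/crop0.png

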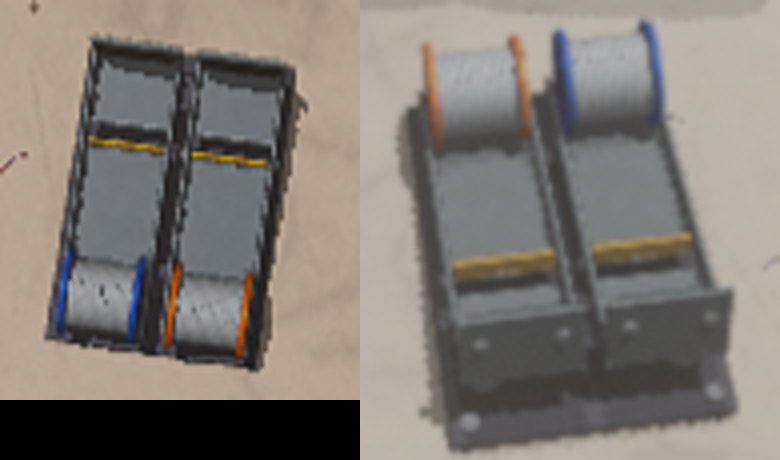

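The crop shows the dogs, lips and base corners clearly, so I'll fit the rack pose to them.

```bash
cat > h.py <<'E'
import numpy as np,cv2
from cell import vision,readout
from scipy.optimize import least_squares
def proj(P,K,d,o,R):
    return cv2.projectPoints(np.asarray(P,float),cv2.Rodrigues(R.T)[0],-R.T@o,K,np.asarray(d))[0][:,0]
def rack(p,P):
    c,s=np.cos(p[2]),np.sin(p[2]);P=np.asarray(P,float)/1000
    return np.c_[p[0]+c*P[:,0]-s*P[:,1],p[1]+s*P[:,0]+c*P[:,1],P[:,2]]
E
python3 - <<'E'
from h import *
f=lambda a,ox,oy:(np.array(a,float)+.5)/4-.5+[ox,oy]
T=f([[125.5,143],[228.5,158],[150,352]],275,145)
TP=[[12,33,46.5],[12,-33,46.5],[-106,0,28]]
S=f([[735-360,412],[450-360,450],[642-360,241],[504-360,257]],280,165)
SP=[[85,68,0],[85,-68,0],[12,33,46.5],[12,-33,46.5]]
ct,cs=vision.capture("top"),vision.capture("scene")
pr=lambda c,p,P:proj(rack(p,P),c["camera_matrix"],c["dist_coeffs"],c["origin"],c["rotation"])
F=lambda p:np.r_[(pr(ct,p,TP)-T).ravel(),(pr(cs,p,SP)-S).ravel()]
r=least_squares(F,[.33,.3,0],x_scale=[.1,.1,.1]);p=r.x
print(p,np.degrees(p[2]),np.round(r.fun.reshape(-1,2),1))
# reel at mouth: centre (x~-75)
for x in(-80,-75,-70):print(x,(pr(ct,p,[[x,33,36+.158*x+27.3]])[0]-[275,145])*4+1.5,(pr(cs,p,[[x,33,36+.158*x+27.3]])[0]-[280,165])*4+[361.5,1.5])
print(rack(p,[[-130,33,60],[33.8,33,68.7],[28.8,33,68.7]]))
E
```

```text
[ 0.54142761  0.33065487 -0.15242123] -8.733093141951603 [[-1.   1.3]
 [-0.8  0.8]
 [-0.2 -2.2]
 [ 0.2  0.2]
 [-0.1  0.5]
 [-0.8 -0.4]
 [-0.8  0. ]]
-80 [101.0537286  291.15447576] [603.31308774  83.47420396]
-75 [102.08985139 283.04479746] [605.22452713  90.23323644]
-70 [103.12632615 274.93462383] [607.15166525  97.04764721]
[[0.41794523 0.3830104  0.06      ]
 [0.57984619 0.35814037 0.0687    ]
 [0.57490416 0.35889952 0.0687    ]]
```

Run:
```python
from h import *
p=[0.5414,0.3307,-0.1524]
ct,cs=vision.capture("top"),vision.capture("scene")
def tri(a,b):
    A=[];B=[]
    for c,u in((ct,a),(cs,b)):
        v=cv2.undistortPoints(np.array([[u]],float),c["camera_matrix"],c["dist_coeffs"])[0,0]
        d=c["rotation"]@np.r_[v,1];d/=np.linalg.norm(d);M=np.eye(3)-np.outer(d,d);A.append(M);B.append(M@c["origin"])
    x=np.linalg.lstsq(np.vstack(A),np.hstack(B),rcond=None)[0];return x
print("cyl",tri((403,272),(203,95)),tri((448,237),(148,145)))
s=readout.read_state();R=s["eef_rot"];e=s["eef_pos"]
for x in(-135,-4.2):
    q=rack(p,[[x,33,0]])[0];print(q)
q=rack(p,[[-135,33,0]])[0];d=np.r_[q[:2]-e[:2],0]
print("tool shift mm",R.T@d*1000, "yaw",np.degrees(np.arctan2(R[1,0],R[0,0])))
```

```text
cyl [0.32858708 0.15750036 0.22506367] [0.39886382 0.05089099 0.1999916 ]
[0.41297446 0.38381197 0.        ]
[0.54225843 0.36395512 0.        ]
tool shift mm [-2.56925488e+02  1.93626087e+00  4.56641440e-03] yaw 160.01325549414616
```

```bash
python3 -m creep '[[-1,0,0,0,0,0],[-1,0,0,0,0,0],[-1,0,0,0,0,0],[-1,0,0,0,0,0],[-1,0,0,0,0,0],[-1,0,0,0,0,0],[-1,0,0,0,0,0],[-1,0,0,0,0,0]]' -1; python3 -m creep '[[-1,0.1,0,0,0,0],[-1,0,0,0,0,0],[-1,0,0,0,0,0],[-1,0,0,0,0,0],[-0.85,0,0,0,0,0],[0,0,0,0,0,-0.063],[0,0,0,0,0,-0.063],[0,0,0,0,0,0]]'
```

```text
t: 0.97
eef_pos: [0.3221, 0.4147, 0.2453]
eef_rot: [[-0.94, 0.342, -0.0], [0.342, 0.94, -0.0], [0.0, -0.0, -1.0]]
contact_force: [-0.6, 0.1, 0.2]
gripper_width: 0.0
grasp_force: 0.0
t: 1.63
eef_pos: [0.4134, 0.3837, 0.2451]
eef_rot: [[-0.989, 0.146, -0.0], [0.146, 0.989, -0.0], [0.0, -0.0, -1.0]]
contact_force: [0.4, -0.2, 0.1]
gripper_width: 0.005
grasp_force: 0.0
```

```bash
python3 -m creep '[[0,0,1,0,0,0],[0,0,1,0,0,0],[0,0,1,0,0,0],[0,0,1,0,0,0],[0,0,1,0,0,0],[0,0,1,0,0,0],[0,0,0.9,0,0,0],[0,0,0.5,0,0,0]]';python3 -m creep '[[0,0,0.8,0,0,0],[0,0,0.7,0,0,0],[0,0,0.2,0,0,0],[0,0,0,0,0,0]]'
python3 - <<'E'
from h import *
p=[0.5414,0.3307,-0.1524]
o=np.zeros((600,800,3),np.uint8)
s=vision.capture("scene")["color"][:,:,::-1];w=vision.capture("wrist")["color"][:,:,::-1];t=vision.capture("top")["color"][:,:,::-1]
o[:300,:400]=cv2.resize(s[130:280,240:440],(400,300));o[:300,400:]=cv2.resize(t[130:280,230:430],(400,300));o[300:,:480]=cv2.resize(w,(480,300));cv2.imwrite("pics/c1.png",o)
E
```

```text
t: 2.3
eef_pos: [0.4122, 0.3834, 0.0954]
eef_rot: [[-0.988, 0.153, -0.002], [0.153, 0.988, -0.001], [0.001, -0.002, -1.0]]
contact_force: [-0.2, -0.1, -0.4]
gripper_width: 0.002
grasp_force: 0.0
t: 2.63
eef_pos: [0.4126, 0.3836, 0.0627]
eef_rot: [[-0.988, 0.152, -0.001], [0.152, 0.988, -0.001], [0.001, -0.001, -1.0]]
contact_force: [-0.3, -0.1, 0.0]
gripper_width: -0.002
grasp_force: 0.0
```

View pics/c1.png

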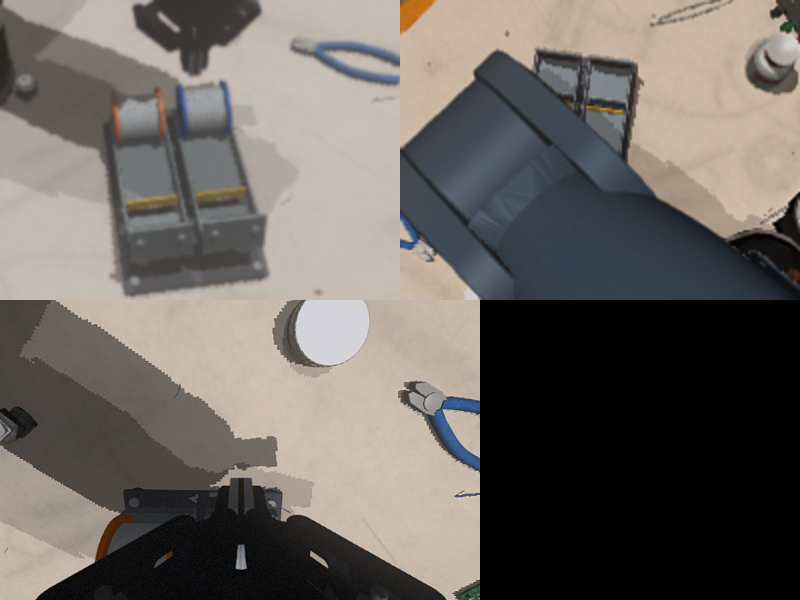

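```bash
python3 -m creep '[[-0.3,0,0,0,0,0],[-0.2,0,0,0,0,0],[-0.15,0,0,0,0,0],[-0.15,0,0,0,0,0],[-0.15,0,-0.02,0,0,0],[-0.15,0,-0.02,0,0,0],[-0.15,0,-0.02,0,0,0],[-0.15,0,-0.02,0,0,0]]';python3 -m creep '[[-0.15,0,-0.024,0,0,0],[-0.15,0,-0.024,0,0,0],[-0.15,0,-0.024,0,0,0],[-0.15,0,-0.024,0,0,0],[-0.15,0,-0.024,0,0,0],[-0.15,0,-0.024,0,0,0],[-0.15,0,-0.024,0,0,0],[-0.15,0,-0.024,0,0,0]]'
python3 - <<'E'
from h import *
o=np.zeros((600,800,3),np.uint8)
s=vision.capture("scene")["color"][:,:,::-1];w=vision.capture("wrist")["color"][:,:,::-1]
o[:600,:]=cv2.resize(s[130:280,240:440],(800,600));cv2.imwrite("pics/c2.png",o)
E
```

```text
t: 3.45
eef_pos: [0.441, 0.3797, 0.065]
eef_rot: [[-0.989, 0.15, -0.0], [0.15, 0.989, 0.0], [0.0, 0.0, -1.0]]
contact_force: [-1.6, 0.0, 0.9]
gripper_width: -0.002
grasp_force: 0.6
t: 4.12
eef_pos: [0.4648, 0.3761, 0.0688]
eef_rot: [[-0.989, 0.15, 0.0], [0.15, 0.989, 0.0], [-0.0, 0.0, -1.0]]
contact_force: [-1.7, 0.0, 0.9]
gripper_width: -0.001
grasp_force: 0.6
```

View pics/c2.png

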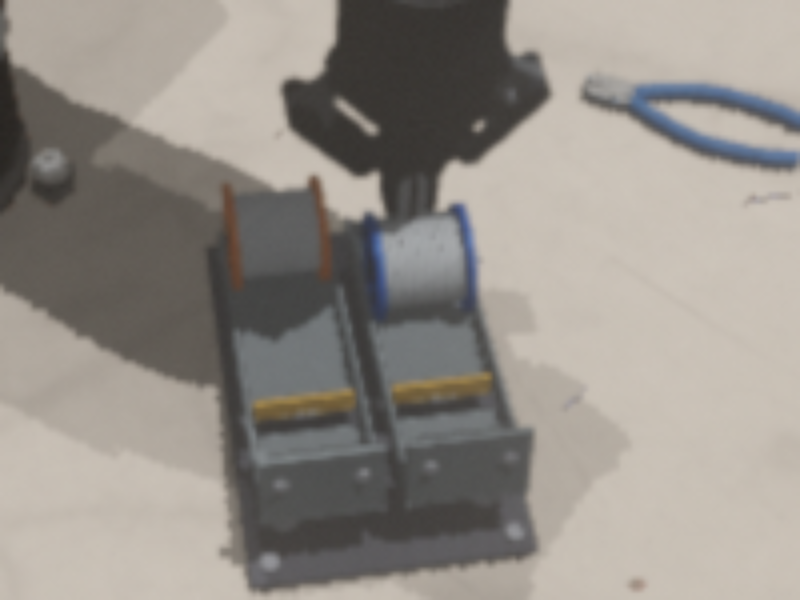

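```bash
python3 -m creep '[[-0.15,0,-0.024,0,0,0],[-0.15,0,-0.024,0,0,0],[-0.15,0,-0.024,0,0,0],[-0.15,0,-0.024,0,0,0],[-0.15,0,-0.024,0,0,0],[-0.15,0,-0.024,0,0,0],[-0.15,0,-0.024,0,0,0],[-0.15,0,-0.024,0,0,0]]';python3 -m creep '[[-0.15,0,-0.024,0,0,0],[-0.15,0,-0.024,0,0,0],[-0.15,0,-0.024,0,0,0],[-0.15,0,-0.024,0,0,0],[-0.15,0,-0.024,0,0,0],[-0.15,0,-0.024,0,0,0],[-0.15,0,-0.024,0,0,0],[-0.15,0,-0.024,0,0,0]]'; python3 -m creep '[[-0.15,0,-0.024,0,0,0],[-0.15,0,-0.024,0,0,0],[-0.1,0,-0.016,0,0,0],[-0.1,0,-0.016,0,0,0]]'
```

```text
t: 4.88
eef_pos: [0.4885, 0.3725, 0.0726]
eef_rot: [[-0.989, 0.15, -0.0], [0.15, 0.989, 0.0], [0.0, 0.0, -1.0]]
contact_force: [0.1, 0.2, 0.3]
gripper_width: 0.001
grasp_force: 0.6
t: 5.55
eef_pos: [0.512, 0.3689, 0.0765]
eef_rot: [[-0.989, 0.15, -0.0], [0.15, 0.989, 0.0], [0.0, 0.0, -1.0]]
contact_force: [-5.2, 0.8, 3.2]
gripper_width: -0.004
grasp_force: 2.5
t: 5.88
eef_pos: [0.522, 0.3674, 0.0781]
eef_rot: [[-0.989, 0.15, -0.0], [0.15, 0.989, 0.0], [0.0, 0.0, -1.0]]
contact_force: [-4.9, 0.1, 4.0]
gripper_width: 0.006
grasp_force: 2.4
```

```bash
for i in 1; do python3 -m creep '[[-0.1,0,-0.016,0,0,0],[-0.1,0,-0.016,0,0,0],[-0.1,0,-0.016,0,0,0],[-0.1,0,-0.016,0,0,0],[-0.1,0,-0.016,0,0,0]]'; done; python3 -m creep '[[-0.1,0,-0.016,0,0,0],[-0.05,0,-0.008,0,0,0]]'
python3 - <<'E'
from h import *
s=vision.capture("scene")["color"][:,:,::-1]
cv2.imwrite("pics/c3.png",cv2.resize(s[190:280,300:420],(800,600),interpolation=2))
E
```

```text
t: 6.3
eef_pos: [0.5321, 0.3658, 0.0796]
eef_rot: [[-0.989, 0.15, 0.0], [0.15, 0.989, -0.0], [-0.0, -0.0, -1.0]]
contact_force: [-1.3, 0.6, 2.0]
gripper_width: 0.001
grasp_force: 1.0
t: 6.47
eef_pos: [0.5351, 0.3653, 0.0801]
eef_rot: [[-0.989, 0.151, 0.0], [0.151, 0.989, -0.0], [-0.0, -0.0, -1.0]]
contact_force: [-0.6, 1.7, 0.6]
gripper_width: 0.001
grasp_force: 0.7
```

View pics/c3.png

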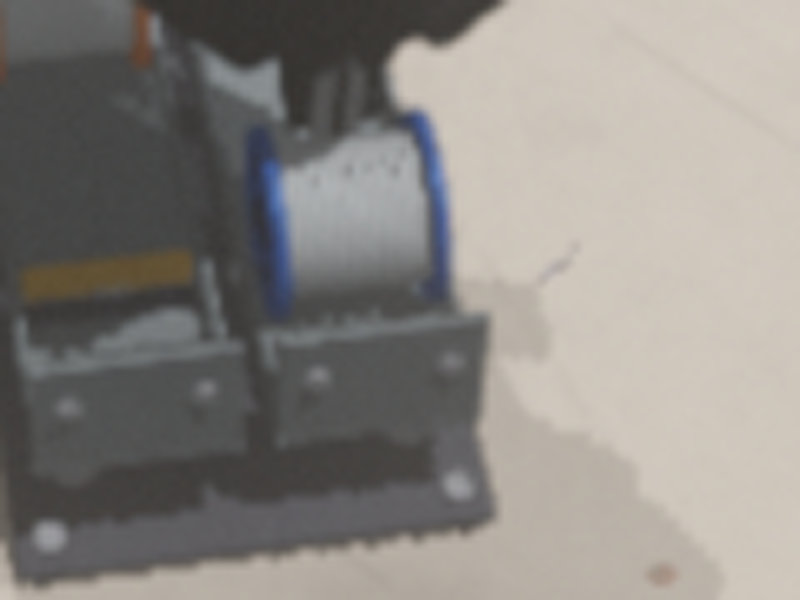

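```bash
python3 -m creep '[[-0.05,0,-0.008,0,0,0],[-0.05,0,-0.008,0,0,0],[-0.05,0,-0.008,0,0,0]]'; python3 -m creep '[[-0.05,0,-0.008,0,0,0],[-0.05,0,-0.008,0,0,0]]' ; python3 -m creep '[[-0.05,0,-0.008,0,0,0]]'
```

```text
t: 6.77
eef_pos: [0.5377, 0.365, 0.0806]
eef_rot: [[-0.989, 0.15, 0.0], [0.15, 0.989, -0.0], [-0.0, -0.0, -1.0]]
contact_force: [-1.0, 0.6, 0.4]
gripper_width: 0.0
grasp_force: 0.6
t: 6.93
eef_pos: [0.5397, 0.3647, 0.0809]
eef_rot: [[-0.989, 0.15, 0.0], [0.15, 0.989, -0.0], [-0.0, 0.0, -1.0]]
contact_force: [-1.4, -1.0, 0.5]
gripper_width: -0.005
grasp_force: 0.4
t: 7.02
eef_pos: [0.5408, 0.3645, 0.0811]
eef_rot: [[-0.989, 0.15, 0.0], [0.15, 0.989, 0.0], [-0.0, 0.0, -1.0]]
contact_force: [-0.2, -0.6, -0.4]
gripper_width: -0.004
grasp_force: 0.3
```

```bash
for i in 1; do python3 -m creep '[[-0.05,0,-0.008,0,0,0]]'; done | egrep 'pos|force'; python3 -m creep '[[-0.05,0,-0.008,0,0,0]]'| egrep 'pos|force'
```

```text
eef_pos: [0.5418, 0.3644, 0.0812]
contact_force: [-0.7, 0.7, 0.4]
grasp_force: 0.1
eef_pos: [0.5428, 0.3642, 0.0814]
contact_force: [0.8, 0.2, 0.5]
grasp_force: 0.0
```

```bash
python3 -m creep '[[-0.04,0,-0.006,0,0,0]]'| egrep 'pos|force'
```

```text
eef_pos: [0.5436, 0.3641, 0.0815]
contact_force: [0.6, 0.1, 0.1]
grasp_force: 0.0
```

```bash
python3 -m creep '[[-0.05,0,-0.008,0,0,0],[0,0,0,0,0,0]]'| egrep 'pos|force'; python3 -m creep '[[-0.05,0,-0.008,0,0,0],[0,0,0,0,0,0]]'| egrep 'pos|force'
```

```text
eef_pos: [0.5446, 0.3639, 0.0817]
contact_force: [0.4, 0.5, 0.5]
grasp_force: 0.0
eef_pos: [0.5455, 0.3638, 0.0818]
contact_force: [-0.0, -0.2, -0.2]
grasp_force: 0.0
```

Run:
```python
from h import *
s=vision.capture("scene")["color"][:,:,::-1];w=vision.capture("wrist")["color"][:,:,::-1]
o=np.zeros((600,800,3),np.uint8)
o[:300,:400]=cv2.resize(s[190:280,300:420],(400,300),interpolation=2)
o[:300,400:]=cv2.resize(vision.capture("top")["color"][130:280,230:430,::-1],(400,300))
o[300:,:480]=cv2.resize(w,(480,300));cv2.imwrite("pics/c4.png",o)
```

```text
(no output)
```

View pics/c4.png

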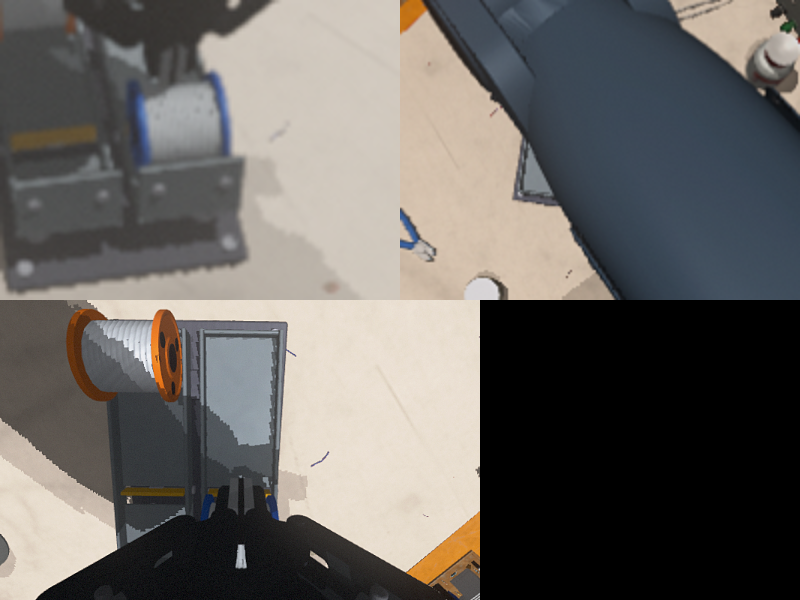

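The reel is close to its stop and the orange reel hasn't moved. There's no stop contact in the force reading yet, so I'll creep on.

```bash
python3 -m creep '[[-0.05,0,-0.008,0,0,0],[0,0,0,0,0,0]]'| egrep 'pos|force'; python3 -m creep '[[-0.05,0,-0.008,0,0,0],[0,0,0,0,0,0]]'| egrep 'pos|force'
```

```text
eef_pos: [0.5465, 0.3637, 0.082]
contact_force: [-0.1, -0.4, 1.5]
grasp_force: 0.0
eef_pos: [0.5475, 0.3635, 0.0822]
contact_force: [0.1, 0.4, 0.1]
grasp_force: 0.0
```

```bash
python3 -m creep '[[-0.05,0,-0.008,0,0,0],[0,0,0,0,0,0]]'| egrep 'pos|force'
```

```text
eef_pos: [0.5484, 0.3633, 0.0823]
contact_force: [-0.2, -0.3, -0.4]
grasp_force: 0.3
```

```bash
python3 -m creep '[[-0.05,0,-0.008,0,0,0],[0,0,0,0,0,0]]'| egrep 'pos|force'
```

```text
eef_pos: [0.5494, 0.3632, 0.0825]
contact_force: [-1.2, -0.6, 0.8]
grasp_force: 0.4
```

```bash
python3 -m creep '[[-0.04,0,-0.006,0,0,0],[0,0,0,0,0,0]]'| egrep 'pos|force'
```

```text
eef_pos: [0.5502, 0.3631, 0.0826]
contact_force: [-0.3, 0.6, 1.1]
grasp_force: 0.4
```

```bash
python3 -m creep '[[-0.04,0,-0.006,0,0,0],[0,0,0,0,0,0]]'| egrep 'pos|force'
```

```text
eef_pos: [0.551, 0.3629, 0.0827]
contact_force: [-0.7, 0.0, 0.3]
grasp_force: 0.4
```

```bash
python3 -m creep '[[-0.04,0,-0.006,0,0,0],[0,0,0,0,0,0]]'| egrep 'pos|force'
```

```text
eef_pos: [0.5518, 0.3628, 0.0829]
contact_force: [-1.6, 0.2, 1.1]
grasp_force: 0.4
```

```bash
python3 -m creep '[[-0.04,0,-0.006,0,0,0],[0,0,0,0,0,0]]'| egrep 'pos|force'
```

```text
eef_pos: [0.5526, 0.3627, 0.083]
contact_force: [-1.5, -0.5, 0.3]
grasp_force: 0.4
```

```bash
python3 -m creep '[[-0.04,0,-0.006,0,0,0],[0,0,0,0,0,0]]'| egrep 'pos|force'
```

```text
eef_pos: [0.553, 0.3626, 0.083]
contact_force: [-2.9, 0.3, 2.1]
grasp_force: 1.7
```

```bash
python3 -m creep '[[-0.04,0,-0.006,0,0,0],[0,0,0,0,0,0]]'| egrep 'pos|force'
```

```text
eef_pos: [0.5533, 0.3626, 0.083]
contact_force: [-7.2, 1.2, 2.7]
grasp_force: 3.8
```

Force has risen to about 7 N with the arm stalled, so the reel is on the stop. Now I'll draw back.

```bash
python3 -m creep '[[0.05,0,0.004,0,0,0],[0.05,0,0.008,0,0,0],[0.05,0,0.008,0,0,0],[0.1,0,0.01,0,0,0],[0.1,0,0.01,0,0,0],[0.2,0,0,0,0,0],[0.4,0,0,0,0,0],[0.5,0,0,0,0,0]]'| egrep 't:|pos|force';python3 -m creep '[[0.5,0,-0.3,0,0,0],[0.5,0,-0.6,0,0,0],[0.5,0,-1,0,0,0],[0.5,0,-1,0,0,0],[0.5,0,-1,0,0,0],[1,0,-1,0,0,0],[1,0,-1,0,0,0],[1,0,0,0,0,0]]'| egrep 't:|pos|force';python3 -m creep '[[1,0,-0.5,0,0,0],[1,0,0,0,0,0],[1,0,0,0,0,0],[1,0,0,0,0,0],[1,0,0,0,0,0],[1,0,0,0,0,0],[0,0,0,0,0,0],[0,0,0,0,0,0]]'| egrep 't:|pos|force'
python3 - <<'E'
from h import *
s=vision.capture("scene")["color"][:,:,::-1];t=vision.capture("top")["color"][:,:,::-1]
o=np.zeros((500,800,3),np.uint8)
o[:,:400]=cv2.resize(s[165:280,290:382],(400,500),interpolation=2)
o[:,400:]=cv2.resize(t[145:245,278:358],(400,500),interpolation=2);cv2.imwrite("pics/c5.png",o)
E
```

```text
t: 10.08
eef_pos: [0.525, 0.3668, 0.0823]
eef_rot: [[-0.989, 0.151, 0.0], [0.151, 0.989, 0.0], [-0.0, 0.0, -1.0]]
contact_force: [0.4, 0.4, -0.1]
grasp_force: 0.0
t: 10.75
eef_pos: [0.4164, 0.3846, 0.2055]
eef_rot: [[-0.989, 0.15, 0.005], [0.15, 0.989, 0.004], [-0.004, 0.005, -1.0]]
contact_force: [0.0, 0.5, 0.6]
grasp_force: 0.0
t: 11.42
eef_pos: [0.297, 0.4017, 0.2117]
eef_rot: [[-0.989, 0.149, 0.001], [0.149, 0.989, 0.001], [-0.001, 0.001, -1.0]]
contact_force: [0.5, 0.2, 0.4]
grasp_force: 0.0
```

View pics/c5.png

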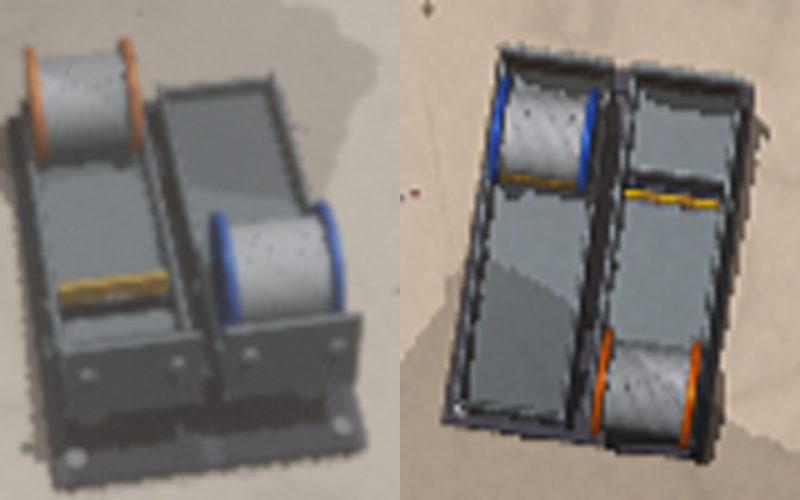

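The blue reel is at the upper end of the left gutter, with the yellow dog standing up behind it at (540,180) in the top view. The orange reel is still at its mouth, and the arm is clear.

```bash
python3 -m creep '[[0,0,0,0,0,0],[0,0,0,0,0,0],[0,0,0,0,0,0],[0,0,0,0,0,0]]'|grep t: ; python3 -c "
from cell import workorder;print(workorder.job_done())"
```

```text
t: 11.85
eef_rot: [[-0.989, 0.151, -0.0], [0.151, 0.989, -0.0], [0.0, -0.0, -1.0]]
the job is handed in; nothing more can be done
None
```

The blue reel was pushed up over the dog to the black stop and now rests with the dog standing up behind it; the orange reel is still at its mouth, no other contact was seen, and the job was handed in at about 12 s.

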